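Clamp a sample jar snugly under a swing-arm screw clamp

TASK

The sample jar stands in the nest of the small screw clamp. Swing the clamp's arm in over the jar until it rests against its stop, then turn the T-handle clockwise until the pad meets the jar's lid and snug it up gently by feel: firmly held, but not so hard that the plastic jar could crack. Let go, leave the clamp like that, and do not disturb the vials and jars standing around.

Things in the scene. Friction and masses are not known exactly. Their poses are not given: they have to be found in the camera images.
- clamp_base: Fixed clamp base: grey plate 175 x 105 x 12 mm. Origin on the worktop under the centre of the jar nest; its +x points from the nest to the clamp's post. The post (22 mm diameter, 137 mm high) stands at x = +80 mm, and a stop pin (8 mm diameter, 118 mm high) at x = +48, y = +15.5 mm
- nest (a point): Centre of the nest's floor, 12 mm above the worktop; a round rim of 41 mm inner and 54 mm outer diameter rises 13 mm round it. The jar stands loosely in it
- jar: The clear plastic sample jar with a white screw cap, 33 mm diameter, 55 mm high, origin at the centre of its underside, z up. It is loose and stands in the nest; its lid is 67 mm above the worktop
- swing_arm (a joint): Angle of the clamp's arm about the vertical post, rad: 0 = over the jar, against the stop; grows counter-clockwise seen from above (starts 0.8 to 1.3). It is stiff (0.25 N m) and stays where it is left
- post_top (a point): Point on the post's axis (the arm's hinge), 18 mm above the arm beam's mid height. From there the arm points along the base's -x at joint 0. Its x axis is opposite to the direction in which the arm points
- beam_mid (a point): Middle of the arm's beam, 45 mm from the post's axis, 102 mm above the worktop. The beam is a level grey bar 22 mm wide, 20 mm high (10 above and below this point), 80 mm long from post to screw, with a collar of 40 mm diameter at the post and a boss of 34 mm diameter at the screw
- handle (a joint): Angle of the T-handle relative to the arm, rad; grows clockwise seen from above, which lowers pad and handle by 3 mm per rad (starts 0 to 0.6, goes to 6.0). The pad's stem is set by hand, so the pad meets the lid anywhere from 1.1 to 2.8 rad: only feel tells where. Turning freely takes 0.17 N m, and 0.003 N m more per newton with which the pad presses. It does not turn back by itself
- handle_grip (a point): Middle of the T-handle's bar, on the screw's axis, 80 mm from the post's axis, 153 mm above the worktop at handle 0 and 3 mm lower per rad. The bar is 66 mm long (along this point's x), 14 mm wide, 20 mm high, dark steel; under it only a 12 mm spindle, free down to the boss 36 mm below the bar's middle (25 mm when screwed down). At handle 0.4 the bar lies square to the arm
- spindle: Screw spindle with a firm rubber pad, 24 mm diameter; does not turn. Origin on its axis, 0 to 5 mm above the pad's underside. Pressing grows about 60 N per rad after touch. Snug: 15 to 45 N (0.045 to 0.135 N m more at the handle than free); the jar cracks at 60 N. With the hand at rest, drag shifts the twist by up to 0.17 N m either way, so compare only readings taken alike
- vial_a: Bystander: glass vial, 29 mm diameter, 98 mm high, origin under its centre
- vial_b: Bystander: glass vial, 29 mm diameter, 98 mm high, origin under its centre
- jar_b: Bystander: sample jar like the one in the nest, 33 mm diameter, 55 mm high, origin under its centre
- jar_c: Bystander: sample jar, 33 mm diameter, 55 mm high, origin under its centre
Not all that is in view belongs to the job. Leave any brown or red look-alike of the jar alone.

How it is judged (in metres and radians):
On the way, in this order (a step that is already met when the one before it is completed fails the run):
1. the arm is swung in against its stop, the pad not yet pressing (value of joint swing_arm below 0.06 rad and contact force between spindle and jar below 2 N), for 0.2 s.
2. the pad presses snugly on the jar's lid (12 to 48 N) (value of joint swing_arm below 0.06 rad and contact force between spindle and jar between 12 and 48 N), for 0.2 s.
At the end, for the whole second after the job is handed in: The arm rests within 0.06 rad of its stop over the jar, the pad presses on the lid with 12 to 48 N, the jar stands upright (within 0.06 rad) in the nest (within 6 mm of its centre), and the handle is at rest (all of step 2 and horizontal distance between jar and nest below 0.006 m and angle between jar's own z axis and vertical below 0.06 rad and velocity of joint handle between -0.05 and 0.05 rad/s); the robot touches nothing.
It fails at once if the jar is pressed with more than 60 N by the pad (contact force between spindle and jar above 60 N).
It fails at once if a bystander is moved more than 20 mm (distance of any of vial_a, vial_b, jar_b, jar_c from where it was at the start of the episode above 0.02 m).
It also fails if it takes over 64 s, if anything falls off the work surface, if the arm or the gripper's body presses on something with over 40 N, if the wrist force passes 120 N, or if a joint passes its speed limit or range.

ROBOT

A 7-joint arm with a two-finger parallel gripper is mounted at the origin on a cart in front of the work surface, level with it; the furniture and walls round the work are solid. World frame = base frame: x ahead of the robot, y to its left, z up, the work surface at z = 0. Lengths are in mm, angles in rad, forces in N, time in s.
With the tool pointing down it reaches from about 425 to 975 mm from the base axis. Payload 16.7 kg.
Tool frame: the origin (TCP) lies midway between the tips of the shut fingers; the grasp point (between the pads) lies robot.pinch_z behind it (robot.pinch_z is the distance from the TCP to the grasp point, in mm); z points along the fingers, x is the direction in which the jaws open and shut, and the axes are right-handed (so a half turn about z gives the same grasp; the last joint's range is limited). The gripper opens to 85 mm and grips with 20 to 120 N. Pads are 22 mm wide; open, the fingers measure 114 mm over their backs; the gripper's body (76 mm by 85 mm) begins 54 mm behind the grasp point. The pads swing forward as they close: fully open they stand 13 mm farther back than shut.
Start: joints at [-1.31, 0.426, 0.074, 1.606, -0.034, 1.111, -0.067], TCP at [268.938, 619.071, 231.302] pointing down, gripper open.
Joint ranges: [-2.85, 2.85], [-0.5, 2.14], [-1.23, 1.37], [0.21, 2.46], [-1.02, 4.16], [0.16, 2.05], [-2.73, 2.73]. Speed limits (rad/s): [1.89, 1.89, 2.39, 2.39, 3.01, 3.01, 3.01].

INTERFACE

Orientations are given as a rotation vector (axis times angle).
In Python, from rig import robot gives the robot as it stands.
- The arm moves only by the tool send_rows, never from a script. Its argument "deltas" is a list that holds one entry, the list of rows, each a list of 5 numbers: the gripper command: -1 is shut, 1 is fully open, values between are in proportion, then the shift along the tool's x, y, z in mm, then the turn about the tool's z in rad. In form: [[[gripper, tx, ty, tz, spin], ...]]. A call has 1 to 10 rows; each row is the pose to reach, as a shift and turn from the pose commanded when the call began, along the tool's axes at that moment; what a row does not reach only later rows make up. A row lasts 1/8 s, in which the tool goes at most 62.5 mm and 10.7 degrees, less where a joint would pass 70% of its speed; a pose out of reach is approached as far as the arm can. A call with a gripper value outside its range is refused whole. The fingers move at their own pace and stop on an object; "newtons" is the grip in N (left out, the last holds). Time passes only in rows, so rows that repeat a pose let the fingers close. It gives the time, the measured TCP pose, the force and the opening at its end, in the units of the state.
- robot.read_state(): the state, without advancing time (a new reading comes with each control period).
- robot.camera(name): name is "scene" or "top"; returns a dict with "color" (420x560x3 uint8, blue, green, red), "range_z" (420x560 float32, mm along the optical axis (not along the pixel's ray), 0 where there is no reading), "mtx" (3x3 intrinsics, pixels), "rvec" (rotation vector, rad) and "tvec" (3), from world to camera coordinates, as OpenCV has them. Camera axes: x right, y down, z forward; pixel columns grow to the right and rows downward; lengths in mm; the calibration is good to about 2 mm. A picture is of the moment at which its call begins.
- robot.close_job(): hands the job in, once; it reports no verdict.
The state is a dict: "time": time; "q": joint angles; "qd": joint speeds; "tau": joint torques, N m; "ee_pos": TCP position; "tool_rot": TCP orientation; "ft_force": force on the tool from outside, world axes, zero at the start; "wrist_torque": the same for the moment, N m; "width": opening from 0.0 (shut) to 1.0 (fully open).
Only numpy, scipy, OpenCV 4.12 (cv2) and the standard library are available. Lean on these libraries where they do the work, as an engineer would, in place of code of your own. Each camera call takes 0.05 s, during which the arm holds its last target.

## Working session

There is one attempt and no reset: what is moved stays moved. The work goes in short steps, Python scripts to look and compute and a tool call to move; the robot and the scene stay as the last step left them, time stands still between calls to the robot, and variables do not carry over. Pictures are saved under pics/ and viewed, and the job is handed in when it is done.

Besides the shell and the picture viewer there is one more tool, called after "Call:" as name([rows], argument=value, ...), one row to a line, values as JSON. send_rows: Moves the arm, as the interface text tells. Its arguments: {"type":"object","properties":{"deltas":{"type":"array","items":{"type":"array","items":{"type":"array","items":{"type":"number"}}}},"newtons":{"type":"number"}},"required":["deltas"]}

```bash
ls; mkdir -p pics; python3 - <<'E'
from rig import robot
import cv2,numpy as np,pickle
print(robot.read_state(), robot.pinch_z)
for n in("scene","top"):
    c=robot.camera(n); cv2.imwrite(f"pics/{n}0.png",c["color"]); pickle.dump(c,open(f"{n}0.pkl","wb")); print(n,c["mtx"],c["rvec"],c["tvec"])
E
```

```text
pics
{'time': 0.0, 'q': array([-1.31055747,  0.42672692,  0.0738285 ,  1.60657148, -0.03410766,
        1.11078218, -0.06709217]), 'qd': array([ 2.37833149e-05, -1.52404388e-04,  1.76443980e-03, -7.95644842e-06,
        4.13145997e-04, -8.98195932e-04, -2.57010875e-04]), 'tau': array([ 2.18197594e-03, -9.49829578e+01,  3.76223937e+00, -4.63499236e+01,
        1.92449265e-02,  1.03406832e-02, -2.57302382e-06]), 'ee_pos': array([268.7564167 , 618.77182596, 230.62898471]), 'tool_rot': array([ 2.62630419e+00,  1.72264616e+00, -1.54730045e-03]), 'ft_force': array([ 0.49544041, -0.52717329,  0.18489232]), 'wrist_torque': array([ 0.04049598, -0.00277486,  0.01273199]), 'width': 1.0004472958121253} 18.700000000000003
scene [[381.1130166    0.         276.61569882]
 [  0.         381.1130166  210.26434939]
 [  0.           0.           1.        ]] [ 0.69502921 -2.3549102   1.39716106] [470.68987081 172.15807043 806.6210491 ]
top [[445.79977975   0.         284.15702785]
 [  0.         445.79977975 206.91839346]
 [  0.           0.           1.        ]] [ 2.12895796 -2.14826174  0.18635053] [ 100.12272905  502.14239334 1160.43838647]
```

View pics/scene0.png

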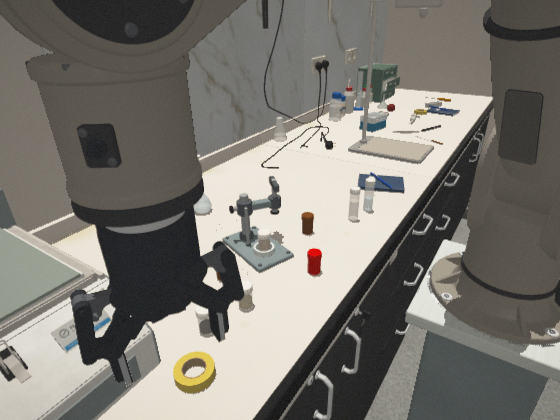

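View pics/top0.png

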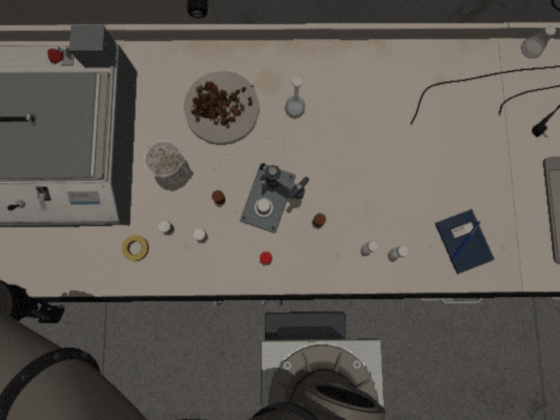

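The scene view shows the clamp at about (258,235). In the top view the jar's cap is at (264,207), the post at (272,173) and the handle at (299,187). The white jars are at (165,228) and (199,235), and the vials at (370,247) and (401,253).

```bash
cat > h.py <<'E'
import cv2,numpy as np,pickle
def ray(c,u,v,z):
    R,_=cv2.Rodrigues(c["rvec"]);t=np.ravel(c["tvec"])
    d=R.T@np.linalg.inv(c["mtx"])@np.array([u,v,1.]);o=-R.T@t
    return o+d*(z-o[2])/d[2]
def proj(c,P):
    return cv2.projectPoints(np.float64(P).reshape(-1,3),c["rvec"],c["tvec"],c["mtx"],None)[0][:,0]
def cloud(c):
    h,w=c["range_z"].shape;v,u=np.mgrid[:h,:w];z=c["range_z"].astype(float)
    K=c["mtx"];p=np.stack([(u-K[0,2])/K[0,0]*z,(v-K[1,2])/K[1,1]*z,z],-1)
    R,_=cv2.Rodrigues(c["rvec"])
    p=(p-np.ravel(c["tvec"]))@R; p[z==0]=np.nan
    return p
E
python3 - <<'E'
from h import *
for n,(x,y,w,hh) in dict(top=(225,145,100,95),scene=(205,165,110,115)).items():
    c=pickle.load(open(n+"0.pkl","rb"))
    im=c["color"][y:y+hh,x:x+w]
    cv2.imwrite(f"pics/{n}z.png",cv2.resize(im,None,fx=5 if n=="scene" else 6,fy=5 if n=="scene" else 6,interpolation=cv2.INTER_CUBIC))
c=pickle.load(open("top0.pkl","rb"));p=cloud(c)
print(ray(c,264,207,67),ray(c,272,173,137),ray(c,299,187,155))
for lo,hi in((60,75),(88,116),(130,146),(147,170)):
    m=np.zeros(p.shape[:2],bool);m[150:235,235:320]=((p[...,2]>lo)&(p[...,2]<hi))[150:235,235:320]
    n,l,s,ce=cv2.connectedComponentsWithStats(m.astype(np.uint8))
    for i in range(1,n):
        if s[i,4]>5: print(lo,hi,s[i],ce[i],np.median(p[l==i],axis=0), p[l==i].mean(0))
E
```

```text
[498.96405346 148.96143472  67.        ] [573.58868528 126.1217463  137.        ] [533.31463455  59.66863768 155.        ]
60 75 [258 199  12  13 119] [263.57142857 204.79831933] [504.3027748  149.02818574  67.35131332] [504.86094472 150.07694516  67.06217911]
88 116 [260 162   7   9  39] [263.12820513 166.1025641 ] [598.47339724 149.64298265 109.43269144] [599.09665413 149.44604842 108.4523491 ]
88 116 [266 174  30  17 190] [283.61578947 181.64736842] [558.03907109  95.85153181 111.14436506] [557.30933763  96.99946517 109.76785272]
88 116 [262 183   3   3   7] [263.14285714 184.        ] [553.36966089 150.00984567 101.63727561] [553.5013571  149.78764105 100.86907739]
88 116 [295 191  10   8  29] [299.93103448 195.        ] [519.9124297   55.09418897 111.80931132] [522.32547792  55.59391864 108.43176433]
130 146 [269 166   8   9  61] [272.62295082 170.18032787] [581.28197046 123.61421392 137.04683452] [580.85888279 124.51952156 136.98618191]
147 170 [289 176  21  22 162] [298.90740741 186.52469136] [533.06463024  59.91936233 161.50561271] [533.27923886  60.10553256 160.84850384]
```

View pics/topz.png

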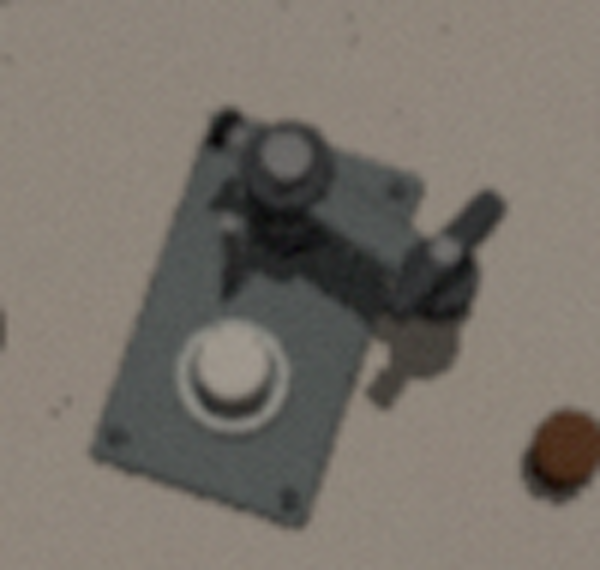

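View pics/scenez.png

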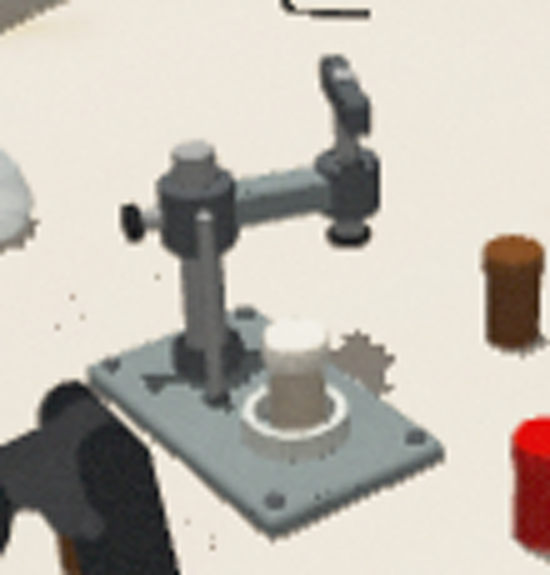

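```bash
cat >> h.py <<'E'
def yaw(rv):
    R,_=cv2.Rodrigues(np.array(rv)); return np.arctan2(R[1,0],R[0,0]), R
def delta(s,P,yw):
    """tool-frame shift and spin from state s to world P, x-axis yaw yw (mod pi)"""
    y,R=yaw(s["tool_rot"]); d=R.T@(np.array(P)-s["ee_pos"])
    sp=-(yw-y); sp=(sp+np.pi/2)%np.pi-np.pi/2
    return np.round(d,1),round(sp,3)
E
python3 - <<'E'
from h import *
from rig import robot
s=robot.read_state();y,R=yaw(s["tool_rot"]);print("yaw",y,"q7",s["q"][6]);print(R.round(3))
c=pickle.load(open("top0.pkl","rb"));p=cloud(c)
m=np.zeros(p.shape[:2],bool);m[150:235,235:320]=((p[...,2]>150)&(p[...,2]<175))[150:235,235:320]
q=p[m];print(len(q),np.percentile(q[:,2],[5,50,95]))
q=q[(q[:,2]>158)];r=cv2.minAreaRect(q[:,:2].astype(np.float32));print(r)
w,V=np.linalg.eigh(np.cov(q[:,:2].T));print("bar dir",np.arctan2(V[1,1],V[0,1]),"arm",np.arctan2(60.1-124,533.3-581)+2*np.pi,q.mean(0),np.sqrt(w*12))
# table things
for n,(u,v,z) in dict(jb=(165,228,55),jc=(199,235,55),va=(370,247,98),vb=(401,253,98)).items(): print(n,ray(c,u,v,z))
post=np.array([581,124.])
a=4.071
P=post+45*np.array([np.cos(a),np.sin(a)])+40*np.array([-np.sin(a),np.cos(a)])
print(P,delta(s,[*P,231],a+np.pi/2))
E
```

```text
yaw 1.1609745257301989 q7 -0.06709549175061695
[[ 0.398  0.917 -0.   ]
 [ 0.917 -0.398 -0.001]
 [-0.001  0.    -1.   ]]
158 [155.7185019  161.7838014  165.30392772]
((534.1397094726562, 59.821044921875), (13.801629066467285, 63.49156188964844), 47.55950164794922)
bar dir 2.3894715571650442 arm 4.071145204100395 [534.25659722  59.82240714 162.07178839] [13.47591562 64.06230374]
jb [446.98888745 410.65851122  55.        ]
jc [427.65750463 320.66834539  55.        ]
va [ 388.81123762 -120.30822309   98.        ]
vb [ 372.95209997 -198.16274899   98.        ]
[586.12671646  64.01069447] (array([-3.824e+02,  5.121e+02,  2.000e-01]), np.float64(-1.339))
```

Call:
send_rows([
  [[-1, -40, 50, 0, -0.13], [-1, -80, 105, 0, -0.27], [-1, -120, 160, 0, -0.4], [-1, -160, 215, 0, -0.54], [-1, -200, 270, 0, -0.68], [-1, -240, 322, 0, -0.8], [-1, -280, 375, 0, -0.95], [-1, -320, 428, 0, -1.1], [-1, -360, 480, 0, -1.25], [-1, -382, 512, 0, -1.339]],
], newtons=60)

```text
time: 1.35
ee_pos: [576.2, 81.1, 231.3]
tool_rot: [-0.984, -2.983, -0.0]
ft_force: [1.0, 1.3, 0.2]
width: -0.002
```

```bash
python3 - <<'E'
from h import *
from rig import robot
s=robot.read_state();print(s["time"],s["ee_pos"],yaw(s["tool_rot"])[0],s["q"].round(2),s["width"],s["ft_force"],s["wrist_torque"])
a=4.071
P=np.array([581,124.])+45*np.array([np.cos(a),np.sin(a)])+40*np.array([-np.sin(a),np.cos(a)])
print(delta(s,[*P,98],a+np.pi/2))
E
```

```text
1.35 [576.24785968  81.1490162  231.27595816] 2.5044544255351955 [-0.38  0.28  0.16  1.83 -0.05  1.04  2.3 ] -0.0019985631428051406 [0.97716648 1.27427311 0.19931417] [ 0.03275377 -0.04308053  0.00736493]
(array([-18.2,  -7.9, 133.3]), np.float64(0.004))
```

Call:
send_rows([
  [[-1, 0, 0, 0, 0], [-1, 0, 0, 0, 0], [-1, 0, 0, 0, 0], [-1, 0, 0, 45, 0], [-1, 0, 0, 90, 0], [-1, 0, 0, 115, 0], [-1, 0, 0, 115, 0], [-1, 0, 0, 115, 0]],
])

```text
time: 2.35
ee_pos: [576.2, 83.6, 117.5]
tool_rot: [0.989, 2.981, 0.001]
ft_force: [-0.6, 0.3, 0.5]
width: -0.0
```

```bash
python3 - <<'E'
from h import *
from rig import robot
s=robot.read_state();print(s["time"],s["ee_pos"],yaw(s["tool_rot"])[0],s["q"].round(2),s["ft_force"],s["wrist_torque"])
a=4.071
P=np.array([581,124.])+45*np.array([np.cos(a),np.sin(a)])+40*np.array([-np.sin(a),np.cos(a)])
print(delta(s,[*P,98],a+np.pi/2))
c=robot.camera("scene");cv2.imwrite("pics/s1.png",cv2.resize(c["color"][120:300,180:360],None,fx=3,fy=3,interpolation=cv2.INTER_CUBIC))
E
```

```text
2.35 [576.17578509  83.56546158 117.47311784] 2.500808676129443 [-0.37  0.41  0.14  1.93 -0.08  0.81  2.32] [-0.64184781  0.34950963  0.45714406] [ 0.02059648 -0.02124116  0.04910023]
(array([-19.7,  -9.7,  19.5]), np.float64(0.001))
```

View pics/s1.png

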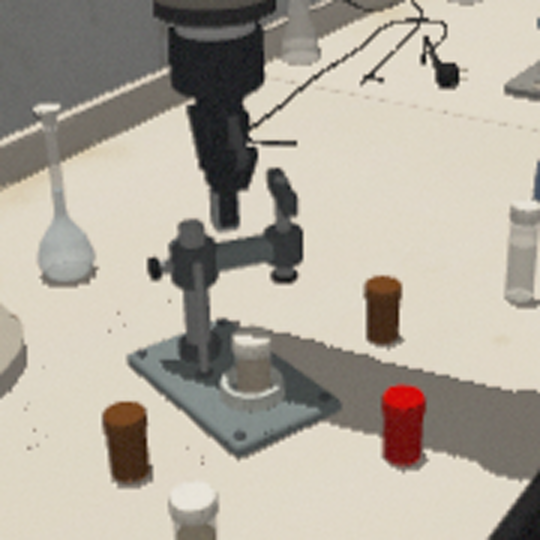

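The shut fingers are behind the beam, at about crop (225,200), and still above it. I'll back off, then go down.

Call:
send_rows([
  [[-1, -20, -10, 0, 0], [-1, -20, -10, 0, 0], [-1, -20, -10, 10, 0], [-1, -20, -10, 19.5, 0], [-1, -20, -10, 19.5, 0], [-1, -20, -10, 19.5, 0]],
])

```text
time: 3.15
ee_pos: [585.7, 63.0, 96.7]
tool_rot: [-0.99, -2.981, 0.0]
ft_force: [-0.4, 0.2, 0.2]
width: 0.003
```

```bash
cat > push.py <<'E'
from h import *
from rig import robot
import sys
s=robot.read_state();print(s["time"],s["ee_pos"],yaw(s["tool_rot"])[0],s["ft_force"],s["wrist_torque"])
off=float(sys.argv[1])
for sw in np.arange(1.25,-0.06,-0.1):
    a=sw+2.827
    P=np.array([581,124.])+45*np.array([np.cos(a),np.sin(a)])+off*np.array([-np.sin(a),np.cos(a)])
    print(round(sw,2),P.round(1),*delta(s,[*P,98],a+np.pi/2))
E
python3 push.py 26
```

```text
3.15 [585.69903393  62.98383738  96.72366716] 2.5001871603840544 [-0.35992858  0.24935275  0.20498347] [ 0.01865096 -0.03322238  0.00010827]
1.25 [575.2  72.4] [14.   1.2 -1.3] -0.006
1.15 [570.1  73.2] [18.6 -1.2 -1.3] 0.094
1.05 [565.1  74.5] [23.4 -3.1 -1.3] 0.194
0.95 [560.2  76.4] [28.4 -4.5 -1.3] 0.294
0.85 [555.6  78.7] [33.5 -5.5 -1.3] 0.394
0.75 [551.2  81.4] [38.7 -5.9 -1.3] 0.494
0.65 [547.1  84.6] [43.9 -5.8 -1.3] 0.594
0.55 [543.3  88.2] [49.1 -5.1 -1.3] 0.694
0.45 [539.9  92.2] [54.1 -4.  -1.3] 0.794
0.35 [536.9  96.4] [59.1 -2.4 -1.3] 0.894
0.25 [534.4 101. ] [63.8 -0.3 -1.3] 0.994
0.15 [532.3 105.7] [68.3  2.3 -1.3] 1.094
0.05 [530.8 110.7] [72.5  5.3 -1.3] 1.194
-0.05 [529.7 115.8] [76.5  8.8 -1.3] 1.294
```

Call:
send_rows([
  [[-1, 14, 1, -1, 0], [-1, 18.6, -1.2, -1, 0.09], [-1, 23.4, -3, -1, 0.19], [-1, 28.4, -4.5, -1, 0.29], [-1, 33.5, -5.5, -1, 0.39], [-1, 38.7, -6, -1, 0.49], [-1, 44, -6, -1, 0.59], [-1, 49, -5, -1, 0.69], [-1, 54, -4, -1, 0.79], [-1, 59, -2.4, -1, 0.89]],
])

```text
time: 4.4
ee_pos: [537.0, 96.2, 98.3]
tool_rot: [2.181, 2.26, 0.001]
ft_force: [3.5, -5.0, -0.0]
width: 0.001
```

```bash
python3 push.py 26 | sed -n '1p;10,$p'; python3 - <<'E'
from h import *
from rig import robot
c=robot.camera("scene");cv2.imwrite("pics/s2.png",cv2.resize(c["color"][120:300,180:360],None,fx=3,fy=3,interpolation=cv2.INTER_CUBIC))
E
```

```text
4.4 [536.98058062  96.19267359  98.29699423] 1.6062603834801694 [ 3.4558802  -5.03304013 -0.02104934] [-0.99630624 -0.83079648 -0.07577972]
0.45 [539.9  92.2] [-4.1  2.8  0.3] -0.1
0.35 [536.9  96.4] [ 0.2 -0.   0.3] 0.0
0.25 [534.4 101. ] [ 4.9 -2.4  0.3] 0.1
0.15 [532.3 105.7] [ 9.7 -4.3  0.3] 0.2
0.05 [530.8 110.7] [14.7 -5.7  0.3] 0.3
-0.05 [529.7 115.8] [19.8 -6.6  0.3] 0.4
```

View pics/s2.png

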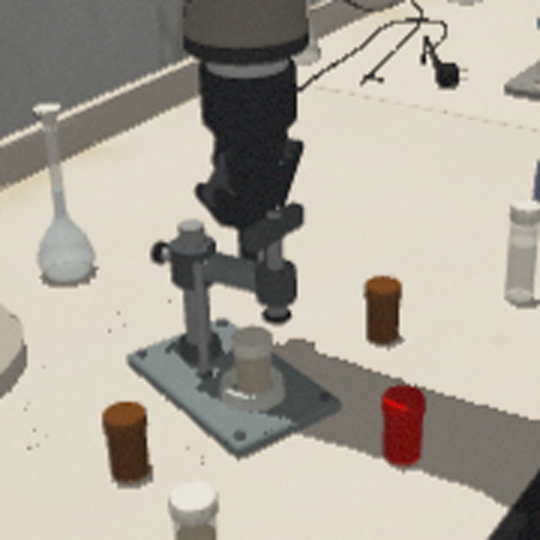

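The arm is following with about 6 N of push. The boss, at (277,285), is nearing the jar.

Call:
send_rows([
  [[-1, 4.9, -2.4, 0, 0.1], [-1, 9.7, -4.3, 0, 0.2], [-1, 12.2, -5, 0, 0.25], [-1, 14.7, -5.7, 0, 0.3]],
])

```text
time: 4.95
ee_pos: [530.6, 110.6, 98.2]
tool_rot: [2.492, 1.913, 0.001]
ft_force: [2.2, -5.7, 1.2]
width: 0.001
```

```bash
python3 push.py 26 | sed -n '1p;12,$p'
```

```text
4.95 [530.59813511 110.5510954   98.16534728] 1.3094258932460319 [ 2.15156966 -5.6663374   1.16087095] [-1.16407823 -0.43059667  0.00720701]
0.25 [534.4 101. ] [-8.3  6.2  0.2] -0.197
0.15 [532.3 105.7] [-4.2  2.9  0.2] -0.097
0.05 [530.8 110.7] [0.2 0.1 0.2] 0.003
-0.05 [529.7 115.8] [ 4.8 -2.2  0.2] 0.103
```

Not at the stop yet. I'll creep forward in 1 mm steps and watch the force.

Call:
send_rows([
  [[-1, 1, -0.4, 0, 0.02], [-1, 2, -0.8, 0, 0.04]],
])

```text
time: 5.2
ee_pos: [530.1, 112.7, 98.0]
tool_rot: [2.529, 1.864, -0.0]
ft_force: [-0.6, -5.9, 3.2]
width: -0.003
```

Call:
send_rows([
  [[-1, 1, 0, 0, 0]],
])

```text
time: 5.32
ee_pos: [530.2, 113.6, 98.0]
tool_rot: [-2.528, -1.865, 0.001]
ft_force: [-2.3, -5.2, 4.7]
width: 0.0
```

Call:
send_rows([
  [[-1, 1, 0, 0, 0]],
])

```text
time: 5.45
ee_pos: [530.3, 114.5, 97.9]
tool_rot: [-2.528, -1.865, 0.002]
ft_force: [-2.8, -5.3, 3.9]
width: 0.003
```

Call:
send_rows([
  [[-1, 1, 0, 0, 0]],
])

```text
time: 5.58
ee_pos: [530.4, 115.3, 97.8]
tool_rot: [-2.528, -1.865, 0.002]
ft_force: [-4.2, -5.3, 3.3]
width: -0.004
```

Call:
send_rows([
  [[-1, 1, 0, 0, 0]],
])

```text
time: 5.7
ee_pos: [530.5, 115.9, 97.7]
tool_rot: [-2.528, -1.864, 0.003]
ft_force: [-5.9, -10.9, 5.9]
width: -0.004
```

Call:
send_rows([
  [[-1, 1, 0, 0, 0]],
])

```text
time: 5.82
ee_pos: [530.5, 116.0, 97.7]
tool_rot: [-2.529, -1.864, 0.005]
ft_force: [-7.6, -14.6, 9.3]
width: 0.002
```

The force jumped and motion stopped, so this is probably the stop. I'll back off, rise clear and look.

Call:
send_rows([
  [[-1, 0.5, 0, 0, 0], [-1, -8, 0, 0, 0], [-1, -16, 0, 0, 0], [-1, -16, 0, -50, 0], [-1, -16, 0, -100, 0], [-1, -16, 0, -115, 0], [-1, -70, 0, -115, 0], [-1, -125, 0, -115, 0], [-1, -130, 0, -115, 0], [-1, -130, 0, -115, 0]],
])

```text
time: 7.08
ee_pos: [493.3, -6.5, 212.6]
tool_rot: [-2.529, -1.863, -0.0]
ft_force: [-0.5, 0.6, -0.2]
width: 0.001
```

```bash
cat > look.py <<'E'
from h import *
from rig import robot
import sys
k=sys.argv[1]
s=robot.read_state();print(s["time"],s["ee_pos"],yaw(s["tool_rot"])[0],s["q"].round(2),s["ft_force"],s["wrist_torque"])
for n,(x,y,w,h) in dict(scene=(200,150,120,130),top=(225,145,100,95)).items():
    c=robot.camera(n);pickle.dump(c,open(f"{n}{k}.pkl","wb"))
    cv2.imwrite(f"pics/{n}{k}.png",cv2.resize(c["color"][y:y+h,x:x+w],None,fx=4.5,fy=4.5,interpolation=cv2.INTER_CUBIC))
p=cloud(c)
m=np.zeros(p.shape[:2],bool);m[150:235,235:320]=((p[...,2]>156)&(p[...,2]<172))[150:235,235:320]
n,l,st,ce=cv2.connectedComponentsWithStats(m.astype(np.uint8))
for i in range(1,n):
    if st[i,4]>30:
        q=p[l==i];w,V=np.linalg.eigh(np.cov(q[:,:2].T))
        ctr=cv2.minAreaRect(q[:,:2].astype(np.float32))[0]
        print(len(q),q.mean(0),ctr,"dir",np.arctan2(V[1,1],V[0,1])%np.pi,np.sqrt(w*12),"arm sw",(np.arctan2(q.mean(0)[1]-124,q.mean(0)[0]-581)%(2*np.pi))-2.827)
E
python3 look.py 3
```

```text
7.075 [493.29531022  -6.47064813 212.58878283] 1.2697417427158588 [-0.62  0.16  0.56  2.05 -0.1   0.96  1.26] [-0.53923245  0.62415514 -0.21554352] [0.03861601 0.03319629 0.01914975]
150 [505.78567175 151.42543398 161.40616354] (506.498046875, 151.5977020263672) dir 1.1025286427871148 [13.63000831 65.29577086] arm sw -0.035056053848931956
```

View pics/top3.png

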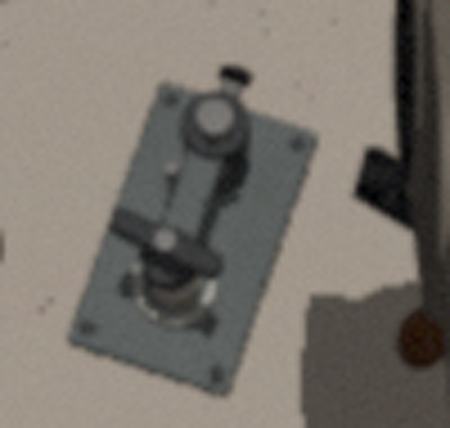

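View pics/scene3.png

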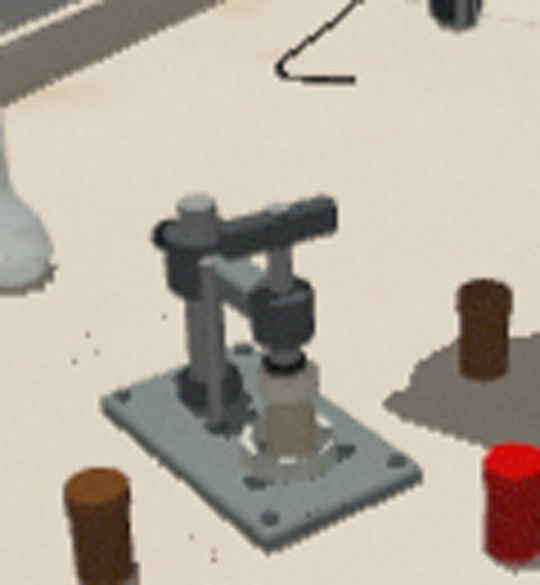

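The top view shows the arm in line over the jar, with the bar centred at (165,240) in the crop. In the scene view the pin, near (210,270), touches the beam. The swing angle works out at about 0, so it is at its stop. Next is the handle grasp.

```bash
python3 - <<'E'
from h import *
from rig import robot
s=robot.read_state()
print(delta(s,[505.8,151.5,212],1.10+np.pi/2))
E
```

```text
(array([153.6, -34.7,   0.6]), np.float64(-1.399))
```

Call:
send_rows([
  [[0.2, 20, -4, 0, -0.15], [0.2, 40, -8, 0, -0.3], [0.2, 60, -12, 0, -0.45], [0.2, 80, -16, 0, -0.6], [0.2, 100, -20, 0, -0.75], [0.2, 120, -25, 0, -0.93], [0.2, 140, -30, 0, -1.1], [0.2, 153.6, -34.7, 0, -1.25], [0.2, 153.6, -34.7, 0, -1.4], [0.2, 153.6, -34.7, 0, -1.4]],
])

```text
time: 8.43
ee_pos: [505.7, 151.5, 212.4]
tool_rot: [-0.732, -3.055, 0.0]
ft_force: [-0.5, -0.3, 0.1]
width: 0.602
```

Call:
send_rows([
  [[0.2, 0, 0, 0, 0], [0.2, 0, 0, 0, 0]],
])

```text
time: 8.68
ee_pos: [505.9, 150.5, 212.8]
tool_rot: [-0.737, -3.054, 0.0]
ft_force: [-0.5, -0.0, 0.4]
width: 0.6
```

```bash
python3 - <<'E'
from h import *
from rig import robot
s=robot.read_state()
print(s["q"].round(2),delta(s,[505.8,151.5,135],1.10+np.pi/2),s["wrist_torque"],s["ft_force"])
E
```

```text
[-0.65  0.21  0.28  1.97 -0.07  0.98  2.33] (array([ 0.5,  0.9, 77.8]), np.float64(-0.003)) [ 0.04871153  0.02592826 -0.02237004] [-0.47064781 -0.03825282  0.41265594]
```

Call:
send_rows([
  [[0.2, 0.5, 0.9, 25, 0], [0.2, 0.5, 0.9, 50, 0], [0.2, 0.5, 0.9, 70, 0], [0.2, 0.5, 0.9, 77, 0], [0.2, 0.5, 0.9, 77, 0], [0.2, 0.5, 0.9, 77, 0]],
])

```text
time: 9.43
ee_pos: [506.3, 151.6, 136.6]
tool_rot: [0.734, 3.054, 0.001]
ft_force: [-0.4, 0.2, -0.2]
width: 0.6
```

Call:
send_rows([
  [[-0.4, 0, 0, 0, 0], [-0.7, 0, 0, 0, 0], [-1, 0, 0, 0, 0], [-1, 0, 0, 0, 0], [-1, 0, 0, 0, 0], [-1, 0, 0, 0, 0]],
], newtons=40)

```text
time: 10.18
ee_pos: [506.1, 151.5, 136.2]
tool_rot: [0.734, 3.054, 0.001]
ft_force: [-1.3, -0.9, 5.7]
width: 0.154
```

```bash
python3 look.py 4 
```

```text
10.175 [506.09512903 151.4671121  136.19416034] 2.6699350180053067 [-0.63  0.31  0.26  2.04 -0.11  0.81  2.36] [-1.32692733 -0.89257696  5.69472229] [-0.13559978  0.23443092  0.11543761]
```

View pics/scene4.png

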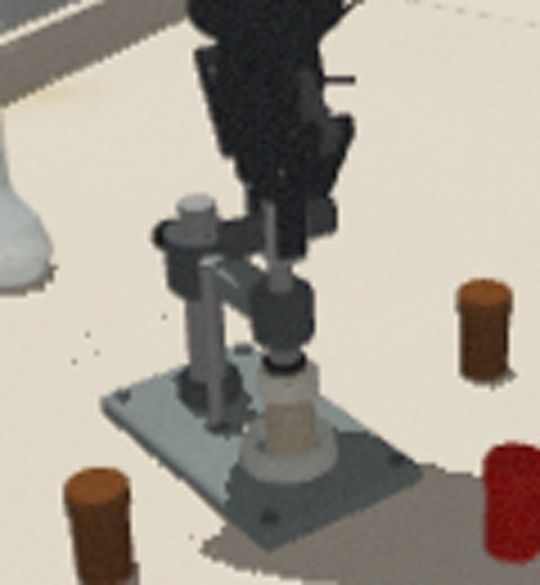

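```bash
cat > log.py <<'E'
from h import *
from rig import robot
s=robot.read_state()
r=[s["time"],np.unwrap([2.67,yaw(s["tool_rot"])[0]])[1],s["wrist_torque"][2],s["tau"][6],s["qd"][6],*s["ft_force"],*s["ee_pos"],s["width"]]
open("log.txt","a").write(" ".join("%.5f"%v for v in r)+"\n")
print("t %.2f turned %.3f tz %.4f tau7 %.4f qd7 %.2f F %.1f %.1f %.1f pos %.1f %.1f %.1f w %.3f"%(r[0],2.670-r[1],*r[2:]))
E
python3 log.py
```

```text
t 10.28 turned 0.000 tz 0.1350 tau7 -0.1154 qd7 0.00 F -0.7 -0.4 6.7 pos 506.1 151.5 136.2 w 0.155
```

Call:
send_rows([
  [[-1, 0, 0, 0.1, 0.04], [-1, 0, 0, 0.2, 0.08], [-1, 0, 0, 0.3, 0.12]],
])

```text
time: 10.65
ee_pos: [506.2, 151.5, 135.9]
tool_rot: [0.918, 3.004, 0.001]
ft_force: [1.6, -0.9, 4.8]
width: 0.157
```

```bash
python3 log.py
```

```text
t 10.65 turned 0.121 tz 0.0992 tau7 0.7445 qd7 -0.29 F 1.6 -0.9 4.8 pos 506.2 151.5 135.9 w 0.157
```

Call:
send_rows([
  [[-1, 0, 0, 0.1, 0.04], [-1, 0, 0, 0.2, 0.08]],
])

```text
time: 10.9
ee_pos: [506.2, 151.4, 135.6]
tool_rot: [1.038, 2.965, 0.001]
ft_force: [0.8, -1.0, 5.7]
width: 0.157
```

```bash
python3 log.py
```

```text
t 10.90 turned 0.202 tz 0.1359 tau7 0.8128 qd7 -0.29 F 0.8 -1.0 5.7 pos 506.2 151.4 135.6 w 0.157
```

Call:
send_rows([
  [[-1, 0, 0, 0.1, 0.04], [-1, 0, 0, 0.2, 0.08]],
])

```text
time: 11.15
ee_pos: [506.3, 151.4, 135.4]
tool_rot: [1.156, 2.92, 0.001]
ft_force: [1.5, -1.2, 4.7]
width: 0.151
```

```bash
python3 log.py
```

```text
t 11.15 turned 0.282 tz 0.0898 tau7 0.7763 qd7 -0.29 F 1.5 -1.2 4.7 pos 506.3 151.4 135.4 w 0.151
```

Call:
send_rows([
  [[-1, 0, 0, 0.1, 0.04], [-1, 0, 0, 0.2, 0.08]],
])

```text
time: 11.4
ee_pos: [506.3, 151.3, 135.1]
tool_rot: [1.272, 2.872, 0.001]
ft_force: [3.5, -2.2, 4.6]
width: 0.154
```

```bash
python3 log.py
```

```text
t 11.40 turned 0.362 tz 0.1880 tau7 0.7877 qd7 -0.29 F 3.5 -2.2 4.6 pos 506.3 151.3 135.1 w 0.154
```

Call:
send_rows([
  [[-1, 0, 0, 0.1, 0.04], [-1, 0, 0, 0.25, 0.08]],
])

```text
time: 11.65
ee_pos: [506.3, 151.3, 134.9]
tool_rot: [1.386, 2.818, 0.001]
ft_force: [2.6, -3.3, 6.0]
width: 0.153
```

```bash
python3 log.py
```

```text
t 11.65 turned 0.443 tz 0.1596 tau7 0.8063 qd7 -0.29 F 2.6 -3.3 6.0 pos 506.3 151.3 134.9 w 0.153
```

Call:
send_rows([
  [[-1, 0, 0, 0.1, 0.04], [-1, 0, 0, 0.25, 0.08]],
])

```text
time: 11.9
ee_pos: [506.4, 151.3, 134.6]
tool_rot: [1.498, 2.761, 0.001]
ft_force: [2.9, -2.3, 5.9]
width: 0.152
```

```bash
python3 log.py
```

```text
t 11.90 turned 0.523 tz 0.1415 tau7 0.8026 qd7 -0.29 F 2.9 -2.3 5.9 pos 506.4 151.3 134.6 w 0.152
```

Call:
send_rows([
  [[-1, 0, 0, 0.1, 0.04], [-1, 0, 0, 0.25, 0.08]],
])

```text
time: 12.15
ee_pos: [506.4, 151.2, 134.4]
tool_rot: [1.607, 2.698, 0.001]
ft_force: [4.2, -3.5, 5.3]
width: 0.157
```

```bash
python3 log.py
```

```text
t 12.15 turned 0.603 tz 0.1541 tau7 0.8001 qd7 -0.29 F 4.2 -3.5 5.3 pos 506.4 151.2 134.4 w 0.157
```

Call:
send_rows([
  [[-1, 0, 0, 0.1, 0.04], [-1, 0, 0, 0.25, 0.08]],
])

```text
time: 12.4
ee_pos: [506.4, 151.1, 134.2]
tool_rot: [1.714, 2.632, 0.001]
ft_force: [3.9, -3.5, 6.8]
width: 0.156
```

```bash
python3 log.py
```

```text
t 12.40 turned 0.683 tz 0.1304 tau7 0.7898 qd7 -0.29 F 3.9 -3.5 6.8 pos 506.4 151.1 134.2 w 0.156
```

Call:
send_rows([
  [[-1, 0, 0, 0.1, 0.04], [-1, 0, 0, 0.25, 0.08]],
])

```text
time: 12.65
ee_pos: [506.4, 151.1, 134.0]
tool_rot: [1.818, 2.561, 0.001]
ft_force: [4.0, -4.1, 6.7]
width: 0.155
```

```bash
python3 log.py
```

```text
t 12.65 turned 0.763 tz 0.1675 tau7 0.7733 qd7 -0.28 F 4.0 -4.1 6.7 pos 506.4 151.1 134.0 w 0.155
```

Call:
send_rows([
  [[-1, 0, 0, 0.1, 0.04], [-1, 0, 0, 0.25, 0.08]],
])

```text
time: 12.9
ee_pos: [506.5, 151.0, 133.8]
tool_rot: [1.919, 2.486, 0.001]
ft_force: [3.0, -5.5, 7.7]
width: 0.153
```

```bash
python3 log.py
```

```text
t 12.90 turned 0.843 tz 0.1697 tau7 0.7567 qd7 -0.28 F 3.0 -5.5 7.7 pos 506.5 151.0 133.8 w 0.153
```

Call:
send_rows([
  [[-1, 0, 0, 0.1, 0.04], [-1, 0, 0, 0.25, 0.08]],
])

```text
time: 13.15
ee_pos: [506.5, 150.9, 133.6]
tool_rot: [2.017, 2.408, 0.001]
ft_force: [3.3, -4.9, 9.9]
width: 0.154
```

```bash
python3 log.py
```

```text
t 13.15 turned 0.923 tz 0.2140 tau7 0.7403 qd7 -0.28 F 3.3 -4.9 9.9 pos 506.5 150.9 133.6 w 0.154
```

Call:
send_rows([
  [[-1, 0, 0, 0.2, 0.04], [-1, 0, 0, 0.4, 0.08]],
])

```text
time: 13.4
ee_pos: [506.6, 150.9, 133.3]
tool_rot: [2.111, 2.325, 0.001]
ft_force: [2.7, -5.3, 14.1]
width: 0.156
```

```bash
python3 log.py
```

```text
t 13.40 turned 1.003 tz 0.2232 tau7 0.7300 qd7 -0.28 F 2.7 -5.3 14.1 pos 506.6 150.9 133.3 w 0.156
```

Call:
send_rows([
  [[-1, 0, 0, 0.2, 0.04], [-1, 0, 0, 0.35, 0.08]],
])

```text
time: 13.65
ee_pos: [506.6, 150.8, 133.1]
tool_rot: [2.203, 2.239, 0.001]
ft_force: [0.8, -6.0, 15.9]
width: 0.158
```

```bash
python3 log.py
```

```text
t 13.65 turned 1.083 tz 0.2070 tau7 0.7181 qd7 -0.28 F 0.8 -6.0 15.9 pos 506.6 150.8 133.1 w 0.158
```

Call:
send_rows([
  [[-1, 0, 0, 0.2, 0.04], [-1, 0, 0, 0.35, 0.08]],
])

```text
time: 13.9
ee_pos: [506.7, 150.8, 132.9]
tool_rot: [2.291, 2.149, 0.002]
ft_force: [0.5, -7.3, 18.6]
width: 0.156
```

```bash
python3 log.py
```

```text
t 13.90 turned 1.163 tz 0.2530 tau7 0.7053 qd7 -0.28 F 0.5 -7.3 18.6 pos 506.7 150.8 132.9 w 0.156
```

Call:
send_rows([
  [[-1, 0, 0, 0.15, 0.04], [-1, 0, 0, 0.25, 0.08]],
])

```text
time: 14.15
ee_pos: [506.7, 150.7, 132.6]
tool_rot: [2.375, 2.055, 0.002]
ft_force: [-0.1, -7.4, 19.1]
width: 0.154
```

```bash
python3 log.py
```

```text
t 14.15 turned 1.243 tz 0.2455 tau7 0.6890 qd7 -0.28 F -0.1 -7.4 19.1 pos 506.7 150.7 132.6 w 0.154
```

Call:
send_rows([
  [[-1, 0, 0, -0.2, 0], [-1, 0, 0, -0.4, 0], [-1, 0, 0, -0.4, 0]],
])

```text
time: 14.52
ee_pos: [506.6, 150.7, 132.7]
tool_rot: [2.374, 2.056, 0.001]
ft_force: [1.8, -7.2, 12.2]
width: 0.152
```

```bash
python3 log.py; python3 look.py 5
```

```text
t 14.53 turned 1.242 tz 0.0626 tau7 -0.0288 qd7 0.00 F 1.8 -7.2 12.2 pos 506.6 150.7 132.7 w 0.152
14.525 [506.58997429 150.65273426 132.73922521] 1.4278895601738046 [-0.85  0.34  0.53  2.05 -0.23  0.81  1.25] [ 1.78753981 -7.20898267 12.173027  ] [-1.45271997 -0.47414016  0.06257323]
```

View pics/scene5.png

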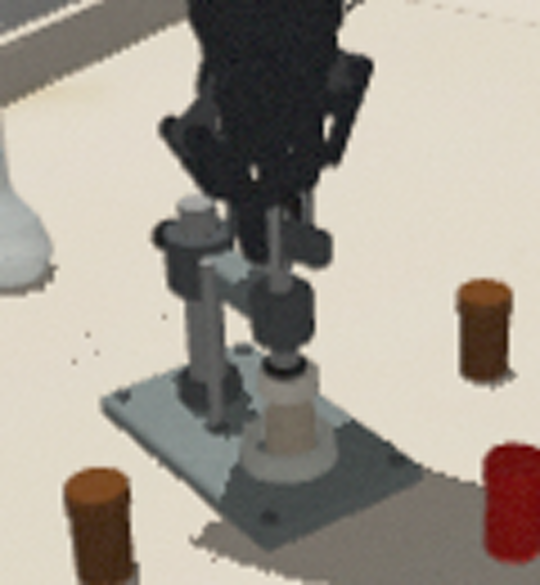

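```bash
cat > fit.py <<'E'
import numpy as np,sys
d=np.loadtxt("log.txt");d=d[d[:,4]<-0.1]
if len(sys.argv)>1: d=d[d[:,0]>float(sys.argv[1])]
x=2.670-d[:,1];y=d[:,2]
n0=0
for t in np.arange(0.4,1.35,0.1):
    r=.18*np.clip(x-t,0,None);b=(y-r).mean();e=y-r-b
    print(round(t,2),"base %.3f rms %.4f"%(b,e.std()),"F now %.0f"%(60*(x.max()-t)))
E
python3 fit.py; python3 fit.py 11.3
```

```text
0.4 base 0.113 rms 0.0277 F now 51
0.5 base 0.126 rms 0.0252 F now 45
0.6 base 0.137 rms 0.0242 F now 39
0.7 base 0.146 rms 0.0255 F now 33
0.8 base 0.154 rms 0.0299 F now 27
0.9 base 0.161 rms 0.0353 F now 21
1.0 base 0.166 rms 0.0404 F now 15
1.1 base 0.169 rms 0.0443 F now 9
1.2 base 0.171 rms 0.0471 F now 3
1.3 base 0.172 rms 0.0479 F now -3
0.4 base 0.115 rms 0.0292 F now 51
0.5 base 0.130 rms 0.0244 F now 45
0.6 base 0.144 rms 0.0193 F now 39
0.7 base 0.156 rms 0.0161 F now 33
0.8 base 0.166 rms 0.0187 F now 27
0.9 base 0.174 rms 0.0244 F now 21
1.0 base 0.180 rms 0.0301 F now 15
1.1 base 0.185 rms 0.0344 F now 9
1.2 base 0.187 rms 0.0378 F now 3
1.3 base 0.188 rms 0.0387 F now -3
```

The fit puts the touch at a turn of about 0.7 to 0.83 rad, so the pad now presses with about 25 to 33 N, in the middle of the snug band. I'll ease the side and vertical load, open and rise.

Call:
send_rows([
  [[-1, -0.3, 0, -0.2, 0], [-1, -0.5, 0, -0.3, 0], [-1, -0.5, 0, -0.3, 0]],
])

```text
time: 15.0
ee_pos: [506.5, 150.5, 132.8]
tool_rot: [2.373, 2.057, 0.002]
ft_force: [4.3, -3.8, 5.8]
width: 0.159
```

```bash
python3 log.py
```

```text
t 15.00 turned 1.242 tz -0.0214 tau7 -0.0051 qd7 -0.00 F 4.3 -3.8 5.8 pos 506.5 150.5 132.8 w 0.159
```

Call:
send_rows([
  [[-0.5, 0, 0, 0, 0], [-0.2, 0, 0, 0, 0], [0.2, 0, 0, 0, 0], [0.2, 0, 0, 0, 0], [0.2, 0, 0, 0, 0], [0.2, 0, 0, 0, 0]],
])

```text
time: 15.75
ee_pos: [505.7, 150.9, 132.5]
tool_rot: [-2.372, -2.06, 0.0]
ft_force: [0.4, -0.4, 1.0]
width: 0.599
```

Call:
send_rows([
  [[0.2, 0, 0, -20, 0], [0.2, 0, 0, -60, 0], [0.2, 0, 0, -85, 0], [0.2, -50, 0, -85, 0], [0.2, -100, 0, -85, 0], [0.2, -150, 0, -85, 0], [0.2, -150, 0, -85, 0], [0.2, -150, 0, -85, 0]],
])

```text
time: 16.75
ee_pos: [484.8, 2.7, 217.6]
tool_rot: [-2.372, -2.059, -0.001]
ft_force: [0.2, 1.2, -1.7]
width: 0.599
```

```bash
python3 look.py 6
```

```text
16.75 [484.80113994   2.70118891 217.61169118] 1.4297367548686732 [-0.74  0.14  0.67  2.07 -0.1   0.97  1.41] [ 0.20154048  1.20363818 -1.70010373] [ 0.05298286 -0.01442345  0.00854544]
112 [506.34235283 151.29403184 158.55020329] (506.0158386230469, 151.31773376464844) dir 3.0134050839845763 [13.01287324 62.83701345] arm sw -0.03590206269038587
```

View pics/scene6.png

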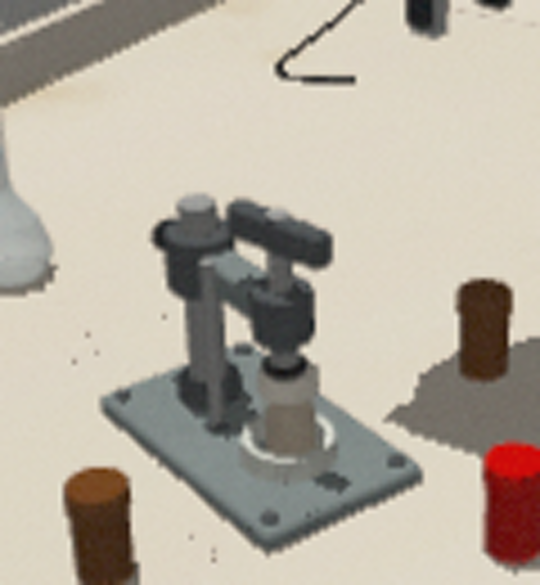

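View pics/top6.png

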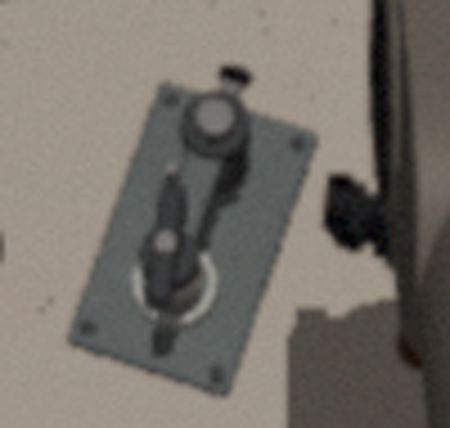

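The bar has turned 1.23 rad and dropped about 3 mm. The arm is still at its stop, the pad is on the lid at (285,370), and the jar stands upright in the nest. The bystanders need a quick check before I hand in.

```bash
python3 - <<'E'
from h import *
from rig import robot
a=pickle.load(open("top0.pkl","rb"));b=pickle.load(open("top6.pkl","rb"))
for n,(u,v) in dict(jb=(165,228),jc=(199,235),va=(370,247),vb=(401,253)).items():
    s=np.s_[v-12:v+13,u-12:u+13]; print(n,cv2.absdiff(a["color"][s],b["color"][s]).mean(),np.isfinite(cloud(b)[s][...,2]).mean(),np.nanmax(cloud(a)[s][...,2]),np.nanmax(cloud(b)[s][...,2]))
print(robot.close_job())
E
```

```text
jb 15.8624 0.9952 61.179267801031706 59.868918714895045
jc 16.248533333333334 0.9984 60.1643613395482 60.84791819467724
va 41.814933333333336 0.9968 104.9475133165282 730.0321508289361
vb 35.896 0.9968 103.86537973904692 730.3315431078789
the job is handed in; nothing more can be done
None
```

I swung the clamp's arm against its stop and turned the T-handle about 1.23 rad clockwise. I then let go, moved clear and handed the job in; no verdict was reported.

- **Arm:** I pushed the beam with shut fingers until the force rose from about 6 N to 18 N and motion stopped. The last top view puts the swing at about -0.04 rad. That estimate is good to roughly 0.04 rad, so it fits the arm resting on the stop.
- **Snugness:** The twist rose from about 0.15–0.17 N m turning freely to about 0.25 N m. That puts the pad force at roughly 25–33 N, with the touch about 0.7–0.85 rad into the turn. Single readings scattered by about ±0.02 N m, so the force could be off by around ±8 N. I did not make a second pass to tighten it.
- **Jar:** By eye in the last pictures, the jar stands upright in the nest with the pad on its lid. I did not measure its tilt or offset.
- **Bystanders:** The height of each jar was unchanged at its place. The check was inconclusive for the two vials, because the robot arm hid them in the last top view. No planned path went near them and I felt no unexpected contact.

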